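# Hang the bracket plate level on the spring pin

### The arm

A 7-joint arm with a two-finger parallel gripper is mounted at the origin on a cart in front of the work surface, level with it; the furniture and walls round the work are solid. World frame = base frame: x ahead of the robot, y to its left, z up, the work surface at z = 0. Lengths are in m, angles in rad, forces in N, time in s.
With the tool pointing down it reaches from about 0.425 to 0.875 m from the base axis. Payload 4.7 kg.
Tool frame: the origin (TCP) lies between the finger pads; the fingertips stand 14 mm ahead of it and the grasp point (between the pads) lies 5 mm behind it; z points along the fingers, y is the line along which they close (so a half turn about z gives the same grasp; the last joint's range is limited). The gripper opens to 87 mm and grips with 3 to 60 N. Pads are 19 mm wide; open, the fingers measure 117 mm over their backs; the gripper's body (75 mm by 190 mm) begins 51 mm behind the grasp point.
Start: joints at [1.146, 0.321, -0.07, 1.45, 0.023, 1.371, -0.057], TCP at [0.276, -0.588, 0.237] pointing down, gripper open.
Joint ranges: [-2.86, 2.86], [-0.3, 2.09], [-1.38, 1.24], [0.06, 2.45], [-1.56, 4.7], [0.09, 2.05], [-2.69, 2.69]. Speed limits (rad/s): [2.57, 2.57, 3.14, 3.14, 3.14, 3.14, 3.14].

### API

Orientations are given as a rotation vector (axis times angle).
In Python, from bench import ctrl gives the robot as it stands.
- The arm moves only by the tool step_arm, never from a script. Its argument "commands" is a list of rows, each an object with "travel": the shift along the tool's x, y, z in m, a list of three; "turn": the turn, a rotation vector about the tool's x, y, z in degrees, a list of three. A call has 1 to 5 rows; each row is the pose to reach, as a shift and turn from the pose commanded when the call began, along the tool's axes at that moment; what a row does not reach only later rows make up. A row lasts 1/10 s, in which the tool goes at most 50 mm and 8.59 degrees, less where a joint would pass 70% of its speed; a pose out of reach is approached as far as the arm can. A call with a gripper value outside its range is refused whole. "gripper" is the opening, from 0 (shut) to 1 (fully open), set as the call begins (left out, the last holds). The fingers move at their own pace and stop on an object; "force" is the grip in N (left out, the last holds). Time passes only in rows, so rows that repeat a pose let the fingers close. It gives the time, the measured TCP pose, the force, the opening and the grip force at its end, in the units of the state.
- ctrl.get_state(): the state, without advancing time (a new reading comes with each control period).
- ctrl.get_image(name): name is "side" or "top" or "wrist"; returns the picture (420x560x3 uint8, red, green, blue); there is no depth.
- ctrl.camera_model(name): a dict with "fx", "fy", "cx", "cy" (pixels), "k1" (the pictures are not rectified: a ray, as slopes to the right and down, at radius r is drawn at 1 + k1 r^2 times it, then the intrinsics apply), "R" (3x3) and "t" (3): a world point X has camera coordinates R X + t; the wrist camera has in their place "T_tool_cam" (4x4, takes a point from camera to tool coordinates, whose origin is the TCP and whose axes are the flange's). Camera axes: x right, y down, z forward; pixel columns grow to the right and rows downward; lengths in m; the calibration is good to about 2 mm. A picture is of the moment at which its call begins: read the wrist's pose just before it. camera_model takes no time and is no camera call.
- ctrl.close_job(): hands the job in; it is judged then, once.
The state is a dict: "time": time; "joint_positions": joint angles; "qd": joint speeds; "joint_torque": joint torques, N m; "position": TCP position; "tool_rot": TCP orientation; "ft_force": force on the tool from outside, world axes, zero at the start; "torque": the same for the moment, N m; "grip_width": opening from 0.0 (shut) to 1.0 (fully open); "grip_force": force on a finger pad.
Only numpy, scipy, OpenCV 4.12 (cv2) and the standard library are available. Lean on these libraries where they do the work, as an engineer would, in place of code of your own. Each camera call takes 0.05 s, during which the arm holds its last target. There are 200 camera calls.

### The job

Take the steel bracket plate that stands in the rack's front slot, the one nearer the robot, and hang it on the post's spring pin by the one of its five holes from which it hangs level. Push it well onto the pin, to about the middle of the pin's bare length, so that the pin's end sticks out in front of the plate, and let go so that it hangs there still. The pin's height has been changed, so feel for it gently, never pressing plate or fingers against the post or pin with more than about 20 N; leave the other plate in its slot and the loose gear on the bench where it is.

Things in the scene. Friction and masses are not known exactly. Their poses are not given: they have to be found in the camera images.
- plate_a: plain metal C-shaped bracket plate of one material, 600 g, standing in a rack slot (which slot varies). Origin: underside, y = 0. Solid parts in y, z (mm), 10 mm thick (x) but the leg 26 mm: band y -60..60, z 79..130; grip tab y -15..15, z 130..166; thick leg y 30..60, z 16..79; foot y 4..60, z 0..16. Five 12 mm holes in the band, see its _mid point
- plate_b: plain metal C-shaped bracket plate of one material, 600 g, standing in a rack slot (which slot varies). Origin: underside, y = 0. Solid parts in y, z (mm), 10 mm thick (x) but the leg 26 mm: band y -60..60, z 79..130; grip tab y -15..15, z 130..166; thick leg y -60..-26, z 16..79; foot y -60..6, z 0..16. Five 12 mm holes in the band, see its _mid point
- plate_a_mid (a point): centre of the middle hole of this plate, 117 mm above its underside; axes as the plate's. The five holes are alike, 12 mm wide, and go right through, at y = -40, -20, 0, +20, +40 mm from here in one level row; fingers on the tab above stay clear of pin and holes if their tips end above the band
- plate_b_mid (a point): centre of the middle hole of this plate, 117 mm above its underside; axes as the plate's. The five holes are alike, 12 mm wide, and go right through, at y = -40, -20, 0, +20, +40 mm from here in one level row; fingers on the tab above stay clear of pin and holes if their tips end above the band
- rack: low wooden rack fixed to the bench, 170 x 160 mm, with two slots along its y axis, 45 mm before (-x, nearer the robot) and behind its origin (centre of underside). Slots 13 mm wide, 140 mm long, floor 12 mm, wall tops 25 mm above the bench. Plates stand along the slots, their x and y axes as the rack's; lift one straight up over 20 mm to free it
- rack_front (a point): middle of the front slot's floor (the slot nearer the robot)
- rack_rear (a point): middle of the rear slot's floor (the slot farther from the robot)
- stand: hanging post fixed to the bench: base 110 x 100 x 10 mm (x -25..85), upright bar to z 180 mm at x 22..38, clamped carriage (x 14..46, 14 mm above and below the pin axis) with an 8 mm round steel pin along -x, to the robot, at y = 0. Bare pin: nose at x -70 to the 18 mm wide housing at x -6 mm. Origin on the bench. Carriage holds firm under 50 N
- pin_nominal (a point): pin nose at rest as if its axis were 160 mm up; x and y are true, but the carriage was clamped at an unknown height: the true axis is 146 to 174 mm above the bench, poses do not tell: find it by sight and feel. Spring plunger, flat nose: pushed to +x it yields (1.8 N, then 180 N/m, 16 mm, hard stop) and springs out into a hole that slides over it. Axes as the stand's
- descender: blue and red descender, flat, 84 x 108 x 13 mm, loose; bystander
- carabiner: steel carabiner lying flat, 120 x 68 x 11 mm, loose; bystander
- quick_link: steel quick link lying flat, 70 x 36 x 8 mm, loose; bystander
- wrench: adjustable wrench lying flat, 40 x 192 x 13 mm, loose; bystander
Mind the look-alikes: they are no part of the job. Of the things like the rack, leave any that is blue; of the rest the larger one is meant.

How it is judged:
By the outcome, as a careful person would: the job done as asked, in the order asked, and still so for the second after the job is handed in, with the robot touching nothing.
It also fails if it takes over 48 s, if anything falls off the work surface, if the arm or the gripper's body presses on something with over 40 N, if the wrist force passes 120 N, or if a joint passes its speed limit or range.

## Working session

There is one attempt and no reset: what is moved stays moved. The work goes in short steps, Python scripts to look and compute and a tool call to move; the robot and the scene stay as the last step left them, time stands still between calls to the robot, and variables do not carry over. Pictures are saved under pics/ and viewed, at most 10 in all, crops included, and the job is handed in when it is done.

Besides the shell and the picture viewer there is one more tool, called after "Emit:" by a JSON object that holds its "fn" and its "kwargs", one argument or row to a line. step_arm: Moves the arm, as the interface text tells. Its arguments: {"type":"object","properties":{"commands":{"type":"array"},"gripper":{"type":"number"},"force":{"type":"number"}},"required":["commands"]}

```bash
ls; mkdir -p pics; python3 - <<'E'
from bench import ctrl
import cv2,numpy as np
for n in("side","top"):
    im=ctrl.get_image(n); cv2.imwrite(f"pics/{n}0.png",im[:,:,::-1])
    m=ctrl.camera_model(n); print(n,{k:np.round(v,4).tolist() for k,v in m.items()})
print({k:np.round(v,4).tolist() for k,v in ctrl.camera_model("wrist").items()})
print({k:np.round(v,3).tolist() for k,v in ctrl.get_state().items()})
E
```

```text
pics
side {'fx': 384.6776, 'fy': 384.6776, 'cx': 276.0255, 'cy': 209.7268, 'k1': -0.0703, 'R': [[0.9768, -0.214, -0.0077], [-0.1239, -0.5356, -0.8353], [0.1747, 0.8169, -0.5497]], 't': [-0.4806, 0.2868, 0.889]}
top {'fx': 421.0005, 'fy': 421.0005, 'cx': 282.3299, 'cy': 204.7719, 'k1': -0.0066, 'R': [[-0.0037, -0.9999, 0.0103], [-0.9947, 0.0026, -0.1025], [0.1024, -0.0107, -0.9947]], 't': [0.1891, 0.5723, 1.3858]}
{'fx': 374.0378, 'fy': 374.0378, 'cx': 279.7445, 'cy': 208.7028, 'k1': -0.0354, 'T_tool_cam': [[0.0005, -0.9551, -0.2961, 0.0807], [1.0, 0.0005, 0.0, 0.0], [0.0001, -0.2961, 0.9551, -0.1478], [0.0, 0.0, 0.0, 1.0]]}
{'time': 0.1, 'joint_positions': [1.146, 0.322, -0.07, 1.452, 0.023, 1.371, -0.057], 'qd': [-0.0, -0.002, -0.0, -0.002, -0.0, -0.001, -0.001], 'joint_torque': [-0.0, -49.257, -0.406, -31.34, -0.064, 0.039, 0.0], 'position': [0.276, -0.588, 0.236], 'tool_rot': [-3.065, -0.683, 0.001], 'ft_force': [-0.337, 0.063, -0.438], 'torque': [-0.042, 0.036, 0.059], 'grip_force': 0.0, 'grip_width': 0.999}
```

View pics.

View pics/side0.png

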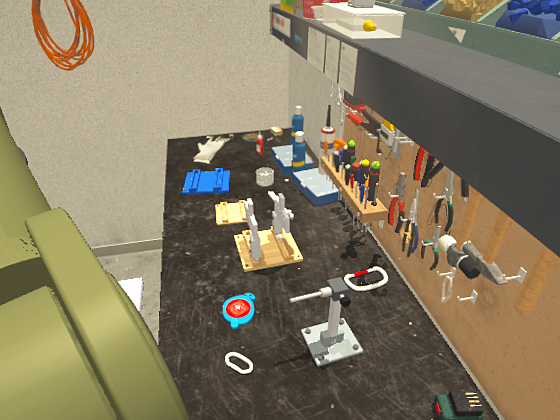

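View pics/top0.png

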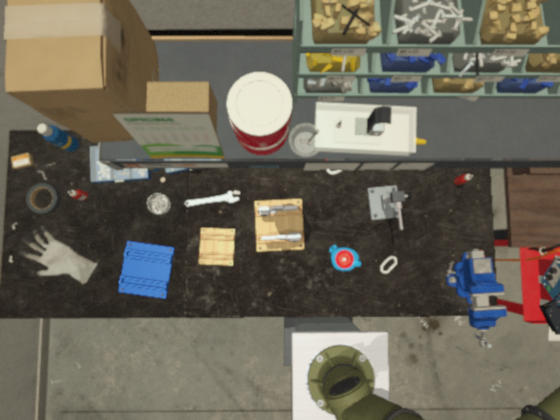

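```bash
cat > h.py <<'E'
import numpy as np,cv2
from bench import ctrl
from scipy.spatial.transform import Rotation as Ro
def cam(n,st=None):
    m=ctrl.camera_model(n)
    if n=="wrist":
        T=np.eye(4);T[:3,:3]=Ro.from_rotvec(st["tool_rot"]).as_matrix();T[:3,3]=st["position"]
        W=T@np.array(m["T_tool_cam"]);m["R"]=W[:3,:3].T;m["t"]=-W[:3,:3].T@W[:3,3]
    m["R"]=np.array(m["R"]);m["t"]=np.array(m["t"]);return m
def ray(m,u,v):
    d=np.array([(u-m["cx"])/m["fx"],(v-m["cy"])/m["fy"]]);s=d.copy()
    for _ in range(8): s=d/(1+m["k1"]*(s@s))
    return -m["R"].T@m["t"], m["R"].T@np.array([*s,1])
def onz(m,u,v,z):
    o,d=ray(m,u,v);return o+d*(z-o[2])/d[2]
def onplane(m,u,v,ax,val):
    o,d=ray(m,u,v);return o+d*(val-o[ax])/d[ax]
def proj(m,X):
    c=m["R"]@np.asarray(X)+m["t"];s=c[:2]/c[2];s=s*(1+m["k1"]*(s@s))
    return np.array([m["cx"]+m["fx"]*s[0],m["cy"]+m["fy"]*s[1]])
E
python3 - <<'E'
from h import *
im=cv2.imread("pics/top0.png");m=cam("top")
hsv=cv2.cvtColor(im,cv2.COLOR_BGR2HSV)
w=cv2.inRange(hsv,(8,50,120),(30,200,255));w[:195]=0;w[256:]=0;w[:,:190]=0;w[:,310:]=0
for c in cv2.findContours(w,cv2.RETR_EXTERNAL,cv2.CHAIN_APPROX_SIMPLE)[0]:
    if cv2.contourArea(c)>300:
        r=cv2.minAreaRect(c);b=cv2.boxPoints(r);print(r)
        P=np.array([onz(m,*p,0.022) for p in b]);print(P.round(3).tolist(),P.mean(0).round(3))
cr=np.hstack([cv2.resize(im[190:260,245:315],(400,400),interpolation=2),cv2.resize(im[175:245,355:425],(400,400),interpolation=2)])
cv2.imwrite("pics/crop1.png",cr)
E
```

```text
((217.0, 241.0), (28.0, 36.0), 90.0)
[[0.499, 0.467, 0.022], [0.499, 0.346, 0.022], [0.406, 0.345, 0.022], [0.406, 0.465, 0.022]] [0.453 0.406 0.022]
((278.8491516113281, 224.50701904296875), (51.82769012451172, 48.5289306640625), 87.33700561523438)
[[0.591, 0.285, 0.022], [0.598, 0.121, 0.022], [0.424, 0.114, 0.022], [0.417, 0.276, 0.022]] [0.507 0.199 0.022]
```

View pics/crop1.png

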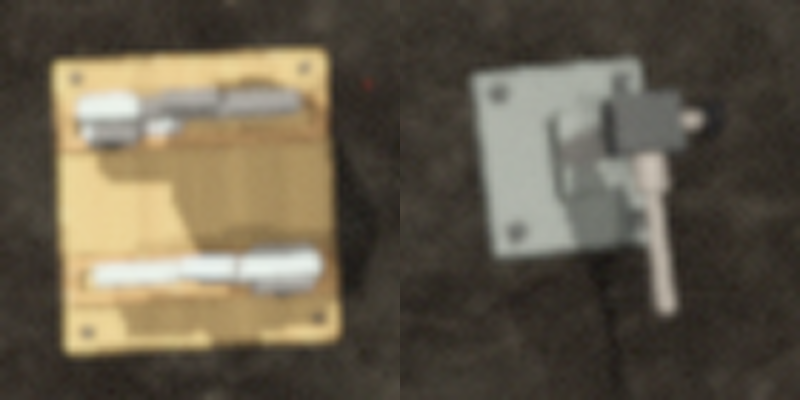

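```bash
python3 - <<'E'
from h import *
t=cam("top");s=cam("side")
def tri(a,b):
    o1,d1=ray(t,*a);o2,d2=ray(s,*b)
    A=np.stack([d1,-d2],1);k=np.linalg.lstsq(A,o2-o1,rcond=None)[0]
    p,q=o1+k[0]*d1,o2+k[1]*d2;return (p+q)/2,np.linalg.norm(p-q)
sc=70/400
print("nose",tri((355+268*sc,175+312*sc),(291,300)))
B=np.array([[475,72],[640,60],[655,242],[497,257]])
P=np.array([onz(t,355+(u-400)*sc,175+v*sc,.01) for u,v in B]);print(P.round(3),P.mean(0))
# front plate tab in top crop: tab approx at (182..240, 256..282)
for u,v,z in((90,275,.142),(320,265,.142),(210,268,.178)): print(onz(t,245+u*sc,190+v*sc,z).round(3))
im=cv2.imread("pics/side0.png")
cv2.imwrite("pics/crop2.png",np.hstack([cv2.resize(im[190:280,220:310],(400,400),interpolation=2),cv2.resize(im[270:365,280:375],(400,400),interpolation=2)]))
for z in(.3,.5): print("shelf",onz(t,300,160,z))
E
```

```text
nose (array([ 0.4837116 , -0.17088693,  0.17248906]), np.float64(0.0034338946999176953))
[[ 0.633 -0.107  0.01 ]
 [ 0.64  -0.207  0.01 ]
 [ 0.531 -0.212  0.01 ]
 [ 0.522 -0.117  0.01 ]] [ 0.58150137 -0.16084546  0.01      ]
[0.459 0.255 0.142]
[0.464 0.132 0.142]
[0.461 0.191 0.178]
shelf [0.66819944 0.14124042 0.3       ]
shelf [0.62587966 0.15200498 0.5       ]
```

View pics/crop2.png

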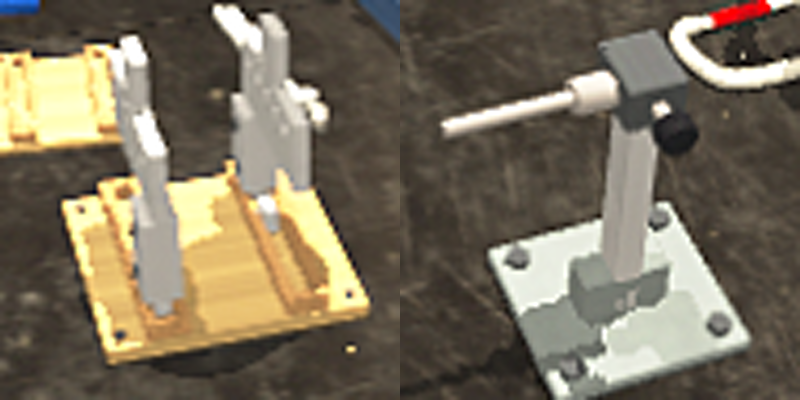

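```bash
cat >> h.py <<'E'
def go(p,yaw,st=None):
    "travel/turn (mm,deg) to TCP p with tool y at world angle yaw (deg), tool z down"
    st=st or ctrl.get_state();R=Ro.from_rotvec(st["tool_rot"]).as_matrix()
    c,s=np.cos(np.radians(yaw)),np.sin(np.radians(yaw))
    G=np.array([[-s,c,0],[c,s,0],[0,0,-1.]])
    print("travel",(R.T@(np.array(p)-st["position"])).round(4),"turn",Ro.from_matrix(R.T@G).as_rotvec(degrees=True).round(2))
def snap(f):
    st=ctrl.get_state();im=ctrl.get_image("wrist")[:,:,::-1].copy()
    cv2.imwrite(f"pics/{f}.png",im);np.save(f"pics/{f}.npy",st,allow_pickle=True)
    print(np.round(st["position"],4),np.round(st["tool_rot"],4),np.round(st["ft_force"],2),st["time"]);return st,im
def load(f):
    st=np.load(f"pics/{f}.npy",allow_pickle=True).item();return cam("wrist",st),cv2.imread(f"pics/{f}.png"),st
E
python3 - <<'E'
from h import *
print(Ro.from_rotvec(ctrl.get_state()["tool_rot"]).as_matrix().round(3))
go((.48,-.24,.30),4.5)
E
```

```text
[[ 0.905  0.425 -0.001]
 [ 0.425 -0.905  0.002]
 [-0.    -0.002 -1.   ]]
travel [ 0.3326 -0.2284 -0.0641] turn [-9.000e-02 -5.000e-02 -6.935e+01]
```

Emit:
{"fn": "step_arm", "kwargs": {
  "commands": [
    {"travel": [0.037, -0.025, -0.007], "turn": [0, 0, -7.7]},
    {"travel": [0.074, -0.051, -0.014], "turn": [0, 0, -15.4]},
    {"travel": [0.111, -0.076, -0.021], "turn": [0, 0, -23.1]},
    {"travel": [0.148, -0.102, -0.028], "turn": [0, 0, -30.8]},
    {"travel": [0.185, -0.127, -0.036], "turn": [0, 0, -38.5]}
  ]
}}

```text
time: 0.6
position: [0.3901, -0.3929, 0.2724]
tool_rot: [-2.664, -1.663, 0.001]
ft_force: [-0.1, 0.2, -0.4]
grip_width: 1.0
grip_force: 0.0
```

```bash
python3 - <<'E'
from h import *
go((.48,-.24,.30),4.5)
E
```

```text
travel [ 0.1769  0.0136 -0.0276] turn [-4.000e-02 -1.000e-02 -3.054e+01]
```

Emit:
{"fn": "step_arm", "kwargs": {
  "commands": [
    {"travel": [0.045, 0.003, -0.007], "turn": [0, 0, -7.7]},
    {"travel": [0.09, 0.007, -0.014], "turn": [0, 0, -15.4]},
    {"travel": [0.135, 0.01, -0.021], "turn": [0, 0, -23.1]},
    {"travel": [0.177, 0.0136, -0.0276], "turn": [0, 0, -30.5]},
    {"travel": [0.177, 0.0136, -0.0276], "turn": [0, 0, -30.5]}
  ]
}}

```text
time: 1.1
position: [0.4842, -0.2348, 0.3013]
tool_rot: [2.123, 2.314, 0.006]
ft_force: [-0.1, 0.3, 0.7]
grip_width: 1.001
grip_force: 0.0
```

```bash
python3 - <<'E'
from h import *
snap("w1")
go((.48,-.08,.30),3)
E
```

```text
[ 0.4842 -0.2348  0.3013] [2.1231 2.3144 0.0059] [-0.1   0.29  0.65] 1.1
travel [0.1584 0.0103 0.0006] turn [ 0.06 -0.01  1.54]
```

Emit:
{"fn": "step_arm", "kwargs": {
  "commands": [
    {"travel": [0.05, 0.003, 0], "turn": [0, 0, 0.5]},
    {"travel": [0.1, 0.006, 0], "turn": [0, 0, 1]},
    {"travel": [0.145, 0.01, 0], "turn": [0, 0, 1.5]},
    {"travel": [0.158, 0.01, 0], "turn": [0, 0, 1.5]},
    {"travel": [0.158, 0.01, 0], "turn": [0, 0, 1.5]}
  ]
}}

```text
time: 1.65
position: [0.4787, -0.0829, 0.3001]
tool_rot: [2.167, 2.274, -0.001]
ft_force: [-0.2, -0.0, -0.3]
grip_width: 0.999
grip_force: 0.0
```

```bash
python3 - <<'E'
from h import *
snap("w2")
go((.462,.19,.29),2.5)
a=cv2.imread("pics/w1.png");b=cv2.imread("pics/w2.png")
c=np.vstack([a,b])
cv2.imwrite("pics/w12.png",cv2.resize(np.hstack([a,b]),(800,300),interpolation=3))
m1,m2=load("w1")[0],load("w2")[0]
for m in(m1,m2):print(proj(m,(.484,-.171,.17)),proj(m,(.5815,-.163,.17)))
E
```

```text
[ 0.4787 -0.0829  0.3001] [ 2.1666e+00  2.2742e+00 -1.2000e-03] [-0.24 -0.   -0.27] 1.65
travel [ 0.2758 -0.0042  0.0096] turn [-0.03  0.08  0.09]
[287.53620351 118.73572279] [420.8930347  119.83440801]
[281.95560327 302.74859403] [397.57886247 299.16202518]
```

View pics/w12.png

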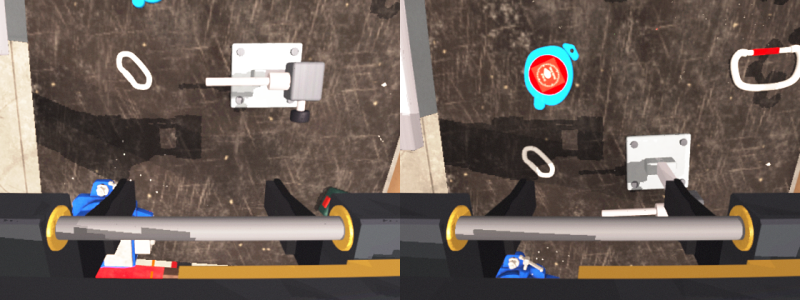

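```bash
python3 - <<'E'
from h import *
from scipy.optimize import least_squares
obs=[]
for f,(u0,u1,v0,v1) in(("w1",(275,360,100,132)),("w2",(272,345,285,312))):
    m,im,st=load(f);g=cv2.cvtColor(im,cv2.COLOR_BGR2GRAY);h=cv2.cvtColor(im,cv2.COLOR_BGR2HSV)
    w=((g>130)&(h[:,:,1]<70)).astype(np.uint8);k=np.zeros_like(w);k[v0:v1,u0:u1]=w[v0:v1,u0:u1]
    n,l,s,c=cv2.connectedComponentsWithStats(k);i=1+s[1:,4].argmax();print(s[i],c[i])
    cen=[(u,np.mean(np.where(l[:,u]==i)[0]),(l[:,u]==i).sum()) for u in range(s[i][0],s[i][0]+s[i][2],6)];print(np.round(cen,1).tolist())
    obs.append((m,s[i][0],[c_ for c_ in cen]))
# nose point: left end of blob, centre row near it
X=least_squares(lambda X:np.concatenate([proj(m,X)-(u,np.mean([c[1] for c in cen[1:4]])) for m,u,cen in obs]),(.484,-.171,.17));print(X.x,X.fun)
# pin line: point + yaw, level
def res(q):
    r=[]
    for m,u,cen in obs:
        for uu,vv,n in cen[1:8]:
            # point on line at column uu
            a=proj(m,(.48,q[0],q[1]));b=proj(m,(.53,q[0]+.05*q[2],q[1]))
            r.append(a[1]+(b[1]-a[1])*(uu-a[0])/(b[0]-a[0])-vv)
    return r
q=least_squares(res,(-.17,.17,.08));print(q.x,np.degrees(np.arctan(q.x[2])),np.abs(q.fun).max())
E
```

```text
[ 288  100   72   32 1590] [331.53899371 114.98867925]
[[288.0, 114.0, 11.0], [294.0, 114.0, 13.0], [300.0, 113.5, 12.0], [306.0, 113.5, 12.0], [312.0, 113.5, 12.0], [318.0, 113.5, 12.0], [324.0, 115.5, 32.0], [330.0, 115.5, 32.0], [336.0, 115.5, 32.0], [342.0, 115.5, 32.0], [348.0, 115.5, 32.0], [354.0, 115.5, 32.0]]
[282 291  63  12 605] [313.47107438 297.09256198]
[[282.0, 298.5, 8.0], [288.0, 298.0, 9.0], [294.0, 298.0, 9.0], [300.0, 297.5, 10.0], [306.0, 297.5, 10.0], [312.0, 297.5, 10.0], [318.0, 297.0, 9.0], [324.0, 296.5, 10.0], [330.0, 296.5, 10.0], [336.0, 296.5, 10.0], [342.0, 295.5, 10.0]]
[ 0.48397739 -0.16748093  0.16797838] [-0.11160428 -0.00862575  0.1296516   0.00550935]
[-0.16759314  0.16799803  0.06168551] 3.5298469392452207 1.0281324856814962
```

Emit:
{"fn": "step_arm", "kwargs": {
  "commands": [
    {"travel": [0.05, 0, 0]},
    {"travel": [0.1, 0, 0.002]},
    {"travel": [0.15, 0, 0.004]},
    {"travel": [0.2, -0.003, 0.007]},
    {"travel": [0.25, -0.004, 0.0095]}
  ]
}}

```text
$.commands[0]: bad value
```

Emit:
{"fn": "step_arm", "kwargs": {
  "commands": [
    {"travel": [0.026, 0, 0]},
    {"travel": [0.026, 0, 0]},
    {"travel": [0.026, 0, 0]}
  ]
}}

```text
$.commands[0]: bad value
```

```bash
python3 - <<'E'
from h import *
st,im=snap("w3");m=cam("wrist",st)
for y in(-.015,.015): print(proj(m,(.4615,.1935+y,.178)))
E
```

```text
[ 0.4786 -0.0853  0.3   ] [ 2.1702e+00  2.2705e+00 -2.0000e-03] [-1.1  -1.1  -0.17] 1.7
[ 272.4906173  -234.14707627]
[ 274.75529826 -295.7173719 ]
```

View pics/w3.png

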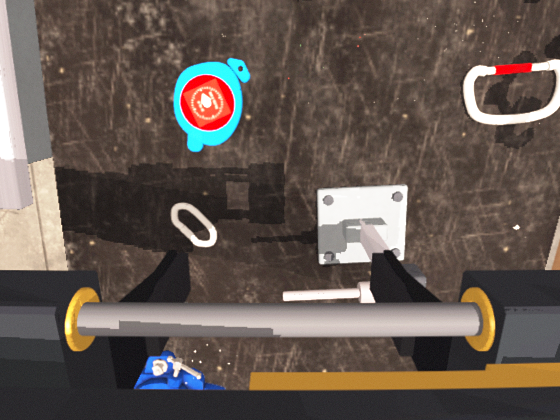

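Emit:
{"fn": "step_arm", "kwargs": {
  "commands": [
    {"travel": [0.05, 0, 0], "turn": [0, 0, 0]},
    {"travel": [0.1, 0, 0.002], "turn": [0, 0, 0]},
    {"travel": [0.15, 0, 0.004], "turn": [0, 0, 0]},
    {"travel": [0.2, -0.003, 0.007], "turn": [0, 0, 0]},
    {"travel": [0.25, -0.004, 0.0095], "turn": [0, 0, 0]}
  ]
}}

```text
time: 2.25
position: [0.4644, 0.1639, 0.2904]
tool_rot: [2.176, 2.265, -0.0]
ft_force: [0.5, -0.3, -0.3]
grip_width: 1.001
grip_force: 0.0
```

Emit:
{"fn": "step_arm", "kwargs": {
  "commands": [
    {"travel": [0.026, 0, 0], "turn": [0, 0, 0]},
    {"travel": [0.026, 0, 0], "turn": [0, 0, 0]},
    {"travel": [0.026, 0, 0], "turn": [0, 0, 0]}
  ]
}}

```text
time: 2.55
position: [0.4634, 0.1888, 0.2902]
tool_rot: [-2.173, -2.269, 0.002]
ft_force: [1.1, -0.5, 0.2]
grip_width: 1.001
grip_force: 0.0
```

```bash
python3 - <<'E'
from h import *
st,im=snap("w4");m=cam("wrist",st)
for y in(-.015,.015): print(proj(m,(.4615,.1935+y,.178)))
E
```

```text
[0.4634 0.1888 0.2902] [-2.1728e+00 -2.2688e+00  1.5000e-03] [ 1.13 -0.5   0.21] 2.55
[277.73640538 222.71984794]
[279.50970259 183.01227051]
```

View pics/w4.png

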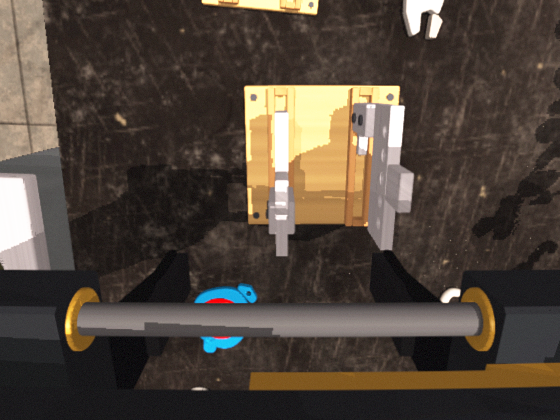

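```bash
python3 - <<'E'
from h import *
m,im,st=load("w4")
c=np.array([.4615,.1935,.012]);a=np.radians(2.5);ex=np.array([np.cos(a),np.sin(a),0]);ey=np.array([-np.sin(a),np.cos(a),0])
for n,x,y,z in(("band+",0,.06,.13),("tab+",0,.015,.166),("tab-",0,-.015,.166),("tab+root",0,.015,.13),("tab-root",0,-.015,.13),("band-",0,-.06,.13),("leg top R",.013,-.06,.079),("leg top L",-.013,-.026,.079)):
    print(n,proj(m,c+ex*x+ey*y+[0,0,z]).round(1))
cv2.imwrite("pics/w4c.png",cv2.resize(im[100:270,240:420],(800,756),interpolation=2)[:600] if 0 else cv2.resize(im[100:265,250:415],(600,600),interpolation=2))
E
```

```text
band+ [278.8 115.3]
tab+ [278.6 183. ]
tab- [278.6 222.7]
tab+root [278.8 172.7]
tab-root [278.8 208.3]
band- [278.9 258.1]
leg top R [292.2 236.5]
leg top L [265.6 203.6]
```

View pics/w4c.png

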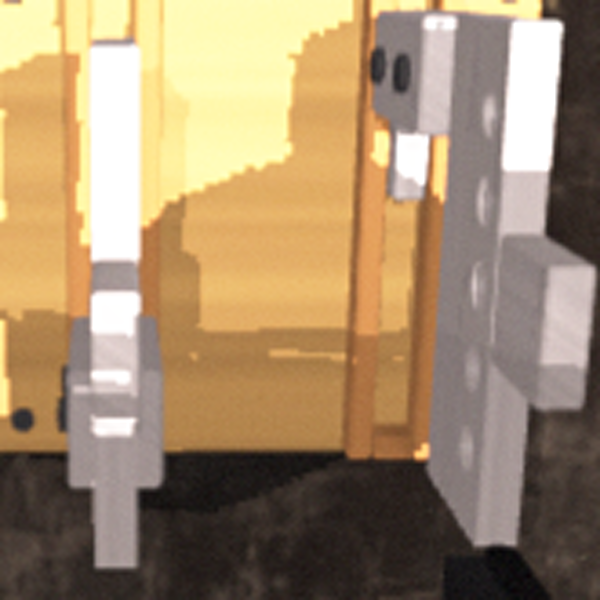

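Emit:
{"fn": "step_arm", "kwargs": {
  "commands": [
    {"travel": [0.004, 0, 0.045], "turn": [0, 0, 0]},
    {"travel": [0.004, 0, 0.09], "turn": [0, 0, 0]},
    {"travel": [0.004, 0, 0.12], "turn": [0, 0, 0]},
    {"travel": [0.004, 0, 0.13], "turn": [0, 0, 0]},
    {"travel": [0.004, 0, 0.13], "turn": [0, 0, 0]}
  ]
}}

```text
time: 3.1
position: [0.4622, 0.1929, 0.1596]
tool_rot: [-2.172, -2.268, 0.004]
ft_force: [0.6, -0.3, 0.6]
grip_width: 1.002
grip_force: 0.0
```

Emit:
{"fn": "step_arm", "kwargs": {
  "commands": [
    {"travel": [0, 0, 0], "turn": [0, 0, 0]},
    {"travel": [0, 0, 0], "turn": [0, 0, 0]},
    {"travel": [0, 0, 0], "turn": [0, 0, 0]},
    {"travel": [0, 0, 0], "turn": [0, 0, 0]},
    {"travel": [0, 0, 0], "turn": [0, 0, 0]}
  ],
  "gripper": 0.0,
  "force": 25
}}

```text
time: 3.6
position: [0.4624, 0.1953, 0.1611]
tool_rot: [2.169, 2.272, 0.001]
ft_force: [0.3, -0.3, 0.1]
grip_width: 0.629
grip_force: 0.0
```

Emit:
{"fn": "step_arm", "kwargs": {
  "commands": [
    {"travel": [-0.003, 0.001, 0.001], "turn": [0, 0, 0]},
    {"travel": [-0.003, 0.001, 0.001], "turn": [0, 0, 0]},
    {"travel": [-0.003, 0.001, 0.001], "turn": [0, 0, 0]},
    {"travel": [-0.003, 0.001, 0.001], "turn": [0, 0, 0]},
    {"travel": [-0.003, 0.001, 0.001], "turn": [0, 0, 0]}
  ]
}}

```text
time: 4.1
position: [0.4632, 0.1923, 0.1596]
tool_rot: [2.17, 2.272, -0.0]
ft_force: [0.4, 0.1, -0.1]
grip_width: 0.17
grip_force: 0.0
```

Emit:
{"fn": "step_arm", "kwargs": {
  "commands": [
    {"travel": [0, 0, 0], "turn": [0, 0, 0]},
    {"travel": [0, 0, 0], "turn": [0, 0, 0]},
    {"travel": [0, 0, 0], "turn": [0, 0, 0]},
    {"travel": [0, 0, 0], "turn": [0, 0, 0]},
    {"travel": [0, 0, 0], "turn": [0, 0, 0]}
  ],
  "force": 50
}}

```text
time: 4.6
position: [0.4634, 0.1923, 0.1597]
tool_rot: [2.169, 2.272, 0.001]
ft_force: [2.2, 1.1, -2.2]
grip_width: 0.11
grip_force: 50.0
```

Emit:
{"fn": "step_arm", "kwargs": {
  "commands": [
    {"travel": [0, 0, -0.01], "turn": [0, 0, 0]},
    {"travel": [0, 0, -0.035], "turn": [0, 0, 0]},
    {"travel": [0, 0, -0.07], "turn": [0, 0, 0]},
    {"travel": [0, 0, -0.105], "turn": [0, 0, 0]},
    {"travel": [0, 0, -0.14], "turn": [0, 0, 0]}
  ]
}}

```text
time: 5.1
position: [0.4617, 0.1921, 0.3004]
tool_rot: [-2.168, -2.271, 0.004]
ft_force: [-0.2, -0.2, -5.7]
grip_width: 0.111
grip_force: 50.0
```

```bash
python3 - <<'E'
from h import *
go((.436,-.194,.30),4)
E
```

```text
travel [-0.3845 -0.0436  0.0008] turn [-0.18  0.03 -1.34]
```

Emit:
{"fn": "step_arm", "kwargs": {
  "commands": [
    {"travel": [-0.02, -0.002, 0], "turn": [0, 0, 0]},
    {"travel": [-0.055, -0.006, 0], "turn": [0, 0, -0.3]},
    {"travel": [-0.095, -0.011, 0], "turn": [0, 0, -0.5]},
    {"travel": [-0.135, -0.015, 0], "turn": [0, 0, -0.6]},
    {"travel": [-0.175, -0.02, 0], "turn": [0, 0, -0.7]}
  ]
}}

```text
time: 5.6
position: [0.4497, 0.0154, 0.2992]
tool_rot: [-2.154, -2.284, 0.002]
ft_force: [0.9, -0.3, -5.8]
grip_width: 0.11
grip_force: 50.0
```

Emit:
{"fn": "step_arm", "kwargs": {
  "commands": [
    {"travel": [-0.04, -0.005, 0], "turn": [0, 0, -0.1]},
    {"travel": [-0.08, -0.009, 0], "turn": [0, 0, -0.2]},
    {"travel": [-0.12, -0.014, 0], "turn": [0, 0, -0.3]},
    {"travel": [-0.16, -0.018, 0], "turn": [0, 0, -0.4]},
    {"travel": [-0.185, -0.021, 0], "turn": [0, 0, -0.6]}
  ]
}}

```text
time: 6.1
position: [0.4391, -0.1725, 0.2988]
tool_rot: [-2.146, -2.291, 0.003]
ft_force: [0.7, 0.5, -5.3]
grip_width: 0.113
grip_force: 50.0
```

```bash
python3 - <<'E'
from h import *
go((.436,-.194,.256),4)
E
```

```text
travel [-0.0213 -0.0044  0.0428] turn [-0.19 -0.05 -0.26]
```

Emit:
{"fn": "step_arm", "kwargs": {
  "commands": [
    {"travel": [-0.01, -0.002, 0.01], "turn": [0, 0, -0.2]},
    {"travel": [-0.019, -0.003, 0.03], "turn": [0, 0, -0.2]},
    {"travel": [-0.019, -0.003, 0.042], "turn": [0, 0, -0.2]},
    {"travel": [-0.019, -0.003, 0.042], "turn": [0, 0, -0.2]},
    {"travel": [-0.019, -0.003, 0.042], "turn": [0, 0, -0.2]}
  ]
}}

```text
time: 6.6
position: [0.4395, -0.1871, 0.2576]
tool_rot: [-2.137, -2.301, -0.0]
ft_force: [0.9, 0.8, -5.8]
grip_width: 0.114
grip_force: 50.0
```

```bash
python3 - <<'E'
from h import *
st,im=snap("w5");s=ctrl.get_image("side")[:,:,::-1].copy();cv2.imwrite("pics/side5.png",s)
go((.436,-.194,.256),4)
cv2.imwrite("pics/v5.png",np.hstack([cv2.resize(im,(400,300),interpolation=3),cv2.resize(s[240:360,230:390],(400,300),interpolation=2)]))
E
```

```text
[ 0.4395 -0.1871  0.2576] [-2.1366e+00 -2.3014e+00 -3.0000e-04] [ 0.87  0.76 -5.77] 6.6
travel [-0.0059 -0.0046  0.0026] turn [0.07 0.04 0.23]
```

View pics/v5.png

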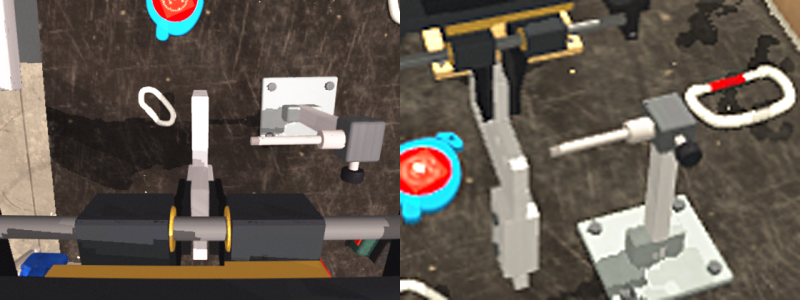

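Emit:
{"fn": "step_arm", "kwargs": {
  "commands": [
    {"travel": [0, 0.01, 0], "turn": [0, 0, 0.2]},
    {"travel": [0, 0.025, 0], "turn": [0, 0, 0.2]},
    {"travel": [0, 0.045, 0], "turn": [0, 0, 0.2]},
    {"travel": [0, 0.06, 0], "turn": [0, 0, 0.2]},
    {"travel": [0, 0.06, 0], "turn": [0, 0, 0.2]}
  ]
}}

```text
time: 7.2
position: [0.5023, -0.183, 0.2581]
tool_rot: [2.14, 2.298, 0.005]
ft_force: [0.2, 0.2, -6.6]
grip_width: 0.109
grip_force: 50.0
```

Emit:
{"fn": "step_arm", "kwargs": {
  "commands": [
    {"travel": [0, 0, 0.004], "turn": [0, 0, 0]},
    {"travel": [0, 0, 0.006], "turn": [0, 0, 0]},
    {"travel": [0, 0, 0.008], "turn": [0, 0, 0]},
    {"travel": [0, 0, 0.009], "turn": [0, 0, 0]},
    {"travel": [0, 0, 0.01], "turn": [0, 0, 0]}
  ]
}}

```text
time: 7.7
position: [0.4991, -0.1844, 0.2477]
tool_rot: [2.144, 2.296, -0.0]
ft_force: [0.1, -0.2, -5.6]
grip_width: 0.109
grip_force: 50.0
```

Emit:
{"fn": "step_arm", "kwargs": {
  "commands": [
    {"travel": [0, 0, 0.001], "turn": [0, 0, 0]},
    {"travel": [0, 0, 0.002], "turn": [0, 0, 0]},
    {"travel": [0, 0, 0.003], "turn": [0, 0, 0]},
    {"travel": [0, 0, 0.0035], "turn": [0, 0, 0]},
    {"travel": [0, 0, 0.004], "turn": [0, 0, 0]}
  ]
}}

```text
time: 8.2
position: [0.4993, -0.1842, 0.2436]
tool_rot: [2.144, 2.297, -0.0]
ft_force: [-0.4, 0.7, -6.2]
grip_width: 0.114
grip_force: 50.0
```

Emit:
{"fn": "step_arm", "kwargs": {
  "commands": [
    {"travel": [0, 0, 0.0005], "turn": [0, 0, 0]},
    {"travel": [0, 0, 0.001], "turn": [0, 0, 0]},
    {"travel": [0, 0, 0.0015], "turn": [0, 0, 0]},
    {"travel": [0, 0, 0.002], "turn": [0, 0, 0]},
    {"travel": [0, 0, 0.002], "turn": [0, 0, 0]}
  ]
}}

```text
time: 8.7
position: [0.4993, -0.1842, 0.2416]
tool_rot: [-2.144, -2.296, 0.0]
ft_force: [-0.6, 0.1, -6.2]
grip_width: 0.111
grip_force: 50.0
```

Emit:
{"fn": "step_arm", "kwargs": {
  "commands": [
    {"travel": [0, 0, 0.0005], "turn": [0, 0, 0]},
    {"travel": [0, 0, 0.001], "turn": [0, 0, 0]},
    {"travel": [0, 0, 0.0015], "turn": [0, 0, 0]},
    {"travel": [0, 0, 0.0015], "turn": [0, 0, 0]}
  ]
}}

```text
time: 9.1
position: [0.4994, -0.1843, 0.2406]
tool_rot: [2.143, 2.296, -0.0]
ft_force: [0.3, 0.9, -3.9]
grip_width: 0.112
grip_force: 50.0
```

Emit:
{"fn": "step_arm", "kwargs": {
  "commands": [
    {"travel": [0, 0, 0.0005], "turn": [0, 0, 0]},
    {"travel": [0, 0, 0.001], "turn": [0, 0, 0]},
    {"travel": [0, 0, 0.001], "turn": [0, 0, 0]}
  ]
}}

```text
time: 9.4
position: [0.4996, -0.1844, 0.2401]
tool_rot: [2.143, 2.296, 0.0]
ft_force: [-1.6, 0.6, 2.4]
grip_width: 0.113
grip_force: 50.0
```

Emit:
{"fn": "step_arm", "kwargs": {
  "commands": [
    {"travel": [0, 0, -0.005], "turn": [0, 0, 0]},
    {"travel": [0.01, 0, -0.006], "turn": [0, 0, 0]},
    {"travel": [0.022, 0, -0.006], "turn": [0, 0, 0]},
    {"travel": [0.03, 0, -0.006], "turn": [0, 0, 0]},
    {"travel": [0.031, 0, -0.006], "turn": [0, 0, 0]}
  ]
}}

```text
time: 9.9
position: [0.4972, -0.1507, 0.2449]
tool_rot: [-2.139, -2.3, -0.0]
ft_force: [0.2, 0.1, -5.7]
grip_width: 0.112
grip_force: 50.0
```

Emit:
{"fn": "step_arm", "kwargs": {
  "commands": [
    {"travel": [0, 0, 0], "turn": [0, 0, 0]},
    {"travel": [0.001, 0, 0], "turn": [0, 0, 0]},
    {"travel": [0.002, 0, 0], "turn": [0, 0, 0]},
    {"travel": [0.002, 0, 0], "turn": [0, 0, 0]}
  ]
}}

```text
time: 10.3
position: [0.497, -0.1515, 0.2451]
tool_rot: [-2.144, -2.296, -0.0]
ft_force: [-0.7, -0.3, -5.9]
grip_width: 0.108
grip_force: 50.0
```

Emit:
{"fn": "step_arm", "kwargs": {
  "commands": [
    {"travel": [0.0005, 0, 0], "turn": [0, 0, 0]},
    {"travel": [0.001, 0, 0], "turn": [0, 0, 0]},
    {"travel": [0.0015, 0, 0], "turn": [0, 0, 0]},
    {"travel": [0.0015, 0, 0], "turn": [0, 0, 0]}
  ]
}}

```text
time: 10.7
position: [0.497, -0.1497, 0.2452]
tool_rot: [2.144, 2.297, 0.0]
ft_force: [0.0, -0.3, -6.0]
grip_width: 0.111
grip_force: 50.0
```

Emit:
{"fn": "step_arm", "kwargs": {
  "commands": [
    {"travel": [0.0005, 0, 0], "turn": [0, 0, 0]},
    {"travel": [0.001, 0, 0], "turn": [0, 0, 0]},
    {"travel": [0.001, 0, 0], "turn": [0, 0, 0]}
  ]
}}

```text
time: 11.0
position: [0.4969, -0.1487, 0.2452]
tool_rot: [2.143, 2.297, -0.0]
ft_force: [-0.8, -0.6, -5.8]
grip_width: 0.114
grip_force: 50.0
```

Emit:
{"fn": "step_arm", "kwargs": {
  "commands": [
    {"travel": [0.0005, 0, 0], "turn": [0, 0, 0]},
    {"travel": [0.001, 0, 0], "turn": [0, 0, 0]},
    {"travel": [0.001, 0, 0], "turn": [0, 0, 0]}
  ]
}}

```text
time: 11.3
position: [0.4968, -0.1482, 0.2452]
tool_rot: [2.144, 2.296, -0.001]
ft_force: [-0.3, -0.0, -6.1]
grip_width: 0.115
grip_force: 50.0
```

Emit:
{"fn": "step_arm", "kwargs": {
  "commands": [
    {"travel": [0.0005, 0, 0], "turn": [0, 0, 0]},
    {"travel": [0.001, 0, 0], "turn": [0, 0, 0]},
    {"travel": [0.001, 0, 0], "turn": [0, 0, 0]}
  ]
}}

```text
time: 11.6
position: [0.4967, -0.1477, 0.2452]
tool_rot: [2.144, 2.295, -0.001]
ft_force: [1.1, -3.0, -6.8]
grip_width: 0.112
grip_force: 50.0
```

Emit:
{"fn": "step_arm", "kwargs": {
  "commands": [
    {"travel": [0.0005, 0, 0], "turn": [0, 0, 0]},
    {"travel": [0.001, 0, 0], "turn": [0, 0, 0]},
    {"travel": [0.001, 0, 0], "turn": [0, 0, 0]}
  ]
}}

```text
time: 11.9
position: [0.4966, -0.1472, 0.2451]
tool_rot: [2.144, 2.294, -0.002]
ft_force: [0.4, -5.3, -7.5]
grip_width: 0.113
grip_force: 50.0
```

Emit:
{"fn": "step_arm", "kwargs": {
  "commands": [
    {"travel": [-0.003, 0, 0], "turn": [0, 0, 0]},
    {"travel": [-0.004, -0.01, 0], "turn": [0, 0, 0]},
    {"travel": [-0.004, -0.03, 0], "turn": [0, 0, 0]},
    {"travel": [-0.004, -0.05, 0], "turn": [0, 0, 0]},
    {"travel": [-0.004, -0.06, 0], "turn": [0, 0, 0]}
  ]
}}

```text
time: 12.4
position: [0.435, -0.1531, 0.245]
tool_rot: [-2.143, -2.295, 0.001]
ft_force: [0.3, -0.8, -5.9]
grip_width: 0.108
grip_force: 50.0
```

```bash
python3 - <<'E'
from h import *
go((.4368,-.1543,.1988),3.9)
E
```

```text
travel [-0.0014  0.0018  0.0462] turn [-0.1  -0.07  0.03]
```

Emit:
{"fn": "step_arm", "kwargs": {
  "commands": [
    {"travel": [-0.001, 0, 0.015], "turn": [0, 0, 0]},
    {"travel": [-0.001, 0, 0.035], "turn": [0, 0, 0]},
    {"travel": [-0.001, 0, 0.046], "turn": [0, 0, 0]},
    {"travel": [-0.001, 0, 0.046], "turn": [0, 0, 0]},
    {"travel": [-0.001, 0, 0.046], "turn": [0, 0, 0]}
  ]
}}

```text
time: 12.9
position: [0.4375, -0.1547, 0.1996]
tool_rot: [2.143, 2.297, 0.001]
ft_force: [0.2, -0.4, -5.8]
grip_width: 0.113
grip_force: 50.0
```

Emit:
{"fn": "step_arm", "kwargs": {
  "commands": [
    {"travel": [0, 0, 0], "turn": [0, 0, 0]},
    {"travel": [0, 0, 0], "turn": [0, 0, 0]},
    {"travel": [0, 0, 0], "turn": [0, 0, 0]}
  ]
}}

```text
time: 13.2
position: [0.4375, -0.155, 0.1998]
tool_rot: [2.143, 2.296, 0.0]
ft_force: [-0.6, 0.1, -5.1]
grip_width: 0.112
grip_force: 50.0
```

```bash
python3 - <<'E'
from h import *
go((.4368,-.1543,.1988),3.9)
E
```

```text
travel [ 0.0008 -0.0007  0.001 ] turn [0.05 0.03 0.04]
```

Emit:
{"fn": "step_arm", "kwargs": {
  "commands": [
    {"travel": [0.0008, 0.01, 0.001], "turn": [0, 0, 0]},
    {"travel": [0.0008, 0.025, 0.001], "turn": [0, 0, 0]},
    {"travel": [0.0008, 0.034, 0.001], "turn": [0, 0, 0]},
    {"travel": [0.0008, 0.034, 0.001], "turn": [0, 0, 0]}
  ]
}}

```text
time: 13.6
position: [0.4726, -0.1512, 0.1982]
tool_rot: [2.142, 2.298, 0.002]
ft_force: [-0.5, -0.6, -6.6]
grip_width: 0.112
grip_force: 50.0
```

Emit:
{"fn": "step_arm", "kwargs": {
  "commands": [
    {"travel": [0, 0.003, 0], "turn": [0, 0, 0]},
    {"travel": [0, 0.006, 0], "turn": [0, 0, 0]},
    {"travel": [0, 0.009, 0], "turn": [0, 0, 0]},
    {"travel": [0, 0.012, 0], "turn": [0, 0, 0]},
    {"travel": [0, 0.012, 0], "turn": [0, 0, 0]}
  ]
}}

```text
time: 14.1
position: [0.4834, -0.1509, 0.1983]
tool_rot: [2.143, 2.296, 0.0]
ft_force: [0.3, -0.2, -6.4]
grip_width: 0.109
grip_force: 50.0
```

Emit:
{"fn": "step_arm", "kwargs": {
  "commands": [
    {"travel": [0, 0.002, -0.0005], "turn": [0, 0, 0]},
    {"travel": [0, 0.004, -0.0005], "turn": [0, 0, 0]},
    {"travel": [0, 0.006, -0.0005], "turn": [0, 0, 0]},
    {"travel": [0, 0.008, -0.0005], "turn": [0, 0, 0]},
    {"travel": [0, 0.008, -0.0005], "turn": [0, 0, 0]}
  ]
}}

```text
time: 14.6
position: [0.4913, -0.1504, 0.1987]
tool_rot: [2.143, 2.297, 0.0]
ft_force: [0.8, 0.6, -6.4]
grip_width: 0.11
grip_force: 50.0
```

Emit:
{"fn": "step_arm", "kwargs": {
  "commands": [
    {"travel": [0, 0.003, 0], "turn": [0, 0, 0]},
    {"travel": [0, 0.006, 0], "turn": [0, 0, 0]},
    {"travel": [0, 0.009, 0], "turn": [0, 0, 0]},
    {"travel": [0, 0.012, 0], "turn": [0, 0, 0]},
    {"travel": [0, 0.012, 0], "turn": [0, 0, 0]}
  ]
}}

```text
time: 15.1
position: [0.5035, -0.1494, 0.1987]
tool_rot: [2.143, 2.297, 0.001]
ft_force: [0.3, -0.1, -5.6]
grip_width: 0.113
grip_force: 50.0
```

```bash
python3 - <<'E'
from h import *
st,im=snap("w6");s=ctrl.get_image("side")[:,:,::-1].copy();cv2.imwrite("pics/side6.png",s)
go((.484+.032,-.1677+.0022+.017,.1988),3.9)
cv2.imwrite("pics/v6.png",np.hstack([cv2.resize(im[60:270,180:460],(400,300),interpolation=2),cv2.resize(s[240:360,230:390],(400,300),interpolation=2)]))
E
```

```text
[ 0.5035 -0.1494  0.1987] [2.1432e+00 2.2968e+00 7.0000e-04] [ 0.27 -0.05 -5.55] 15.1
travel [ 0.0002  0.0131 -0.0002] turn [-0.02 -0.    0.05]
```

View pics/v6.png

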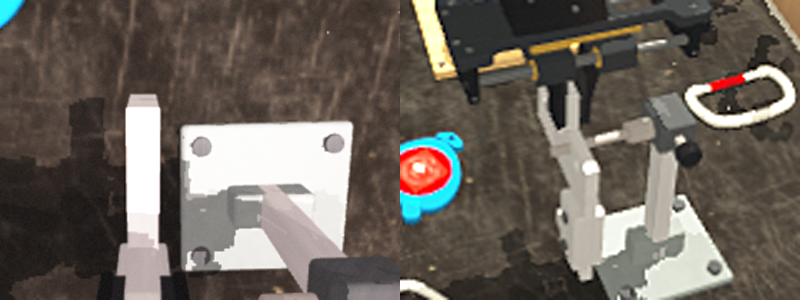

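Emit:
{"fn": "step_arm", "kwargs": {
  "commands": [
    {"travel": [0, 0.003, 0], "turn": [0, 0, 0]},
    {"travel": [0, 0.006, 0], "turn": [0, 0, 0]},
    {"travel": [0, 0.009, 0], "turn": [0, 0, 0]},
    {"travel": [0, 0.0125, 0], "turn": [0, 0, 0]},
    {"travel": [0, 0.0125, 0], "turn": [0, 0, 0]}
  ]
}}

```text
time: 15.7
position: [0.516, -0.1486, 0.1987]
tool_rot: [2.143, 2.297, 0.001]
ft_force: [-0.1, -0.1, -6.2]
grip_width: 0.11
grip_force: 50.0
```

Emit:
{"fn": "step_arm", "kwargs": {
  "commands": [
    {"travel": [0, 0, 0.0005], "turn": [0, 0, 0]},
    {"travel": [0, 0, 0.001], "turn": [0, 0, 0]},
    {"travel": [0, 0, 0.0015], "turn": [0, 0, 0]},
    {"travel": [0, 0, 0.0015], "turn": [0, 0, 0]}
  ]
}}

```text
time: 16.1
position: [0.5152, -0.1488, 0.1971]
tool_rot: [-2.144, -2.296, 0.0]
ft_force: [-0.6, -0.3, -6.2]
grip_width: 0.111
grip_force: 50.0
```

Emit:
{"fn": "step_arm", "kwargs": {
  "commands": [
    {"travel": [0, 0, 0.0004], "turn": [0, 0, 0]},
    {"travel": [0, 0, 0.0007], "turn": [0, 0, 0]},
    {"travel": [0, 0, 0.0007], "turn": [0, 0, 0]}
  ]
}}

```text
time: 16.4
position: [0.5154, -0.1488, 0.1967]
tool_rot: [2.144, 2.296, -0.0]
ft_force: [-0.6, 0.3, -4.8]
grip_width: 0.112
grip_force: 50.0
```

Emit:
{"fn": "step_arm", "kwargs": {
  "commands": [
    {"travel": [0, 0, 0.0003], "turn": [0, 0, 0]},
    {"travel": [0, 0, 0.0005], "turn": [0, 0, 0]},
    {"travel": [0, 0, 0.0005], "turn": [0, 0, 0]}
  ]
}}

```text
time: 16.7
position: [0.5156, -0.1488, 0.1966]
tool_rot: [2.143, 2.296, 0.0]
ft_force: [-2.7, 0.5, 0.9]
grip_width: 0.11
grip_force: 50.0
```

Emit:
{"fn": "step_arm", "kwargs": {
  "commands": [
    {"travel": [0, 0, 0], "turn": [0, 0, 0]},
    {"travel": [0, 0, 0], "turn": [0, 0, 0]},
    {"travel": [0, 0, 0], "turn": [0, 0, 0]}
  ],
  "force": 4
}}

```text
time: 17.0
position: [0.5157, -0.1488, 0.1965]
tool_rot: [2.143, 2.296, 0.0]
ft_force: [-2.3, 1.1, 2.3]
grip_width: 0.113
grip_force: 4.0
```

Emit:
{"fn": "step_arm", "kwargs": {
  "commands": [
    {"travel": [0, 0, 0], "turn": [0, 0, 0]},
    {"travel": [0, 0, 0], "turn": [0, 0, 0]},
    {"travel": [0, 0, 0], "turn": [0, 0, 0]},
    {"travel": [0, 0, 0], "turn": [0, 0, 0]},
    {"travel": [0, 0, 0], "turn": [0, 0, 0]}
  ],
  "gripper": 0.3
}}

```text
time: 17.5
position: [0.5155, -0.1488, 0.1959]
tool_rot: [2.144, 2.296, 0.0]
ft_force: [0.7, -0.1, 0.6]
grip_width: 0.295
grip_force: 0.0
```

Emit:
{"fn": "step_arm", "kwargs": {
  "commands": [
    {"travel": [0, 0, -0.003], "turn": [0, 0, 0]},
    {"travel": [0, 0, -0.01], "turn": [0, 0, 0]},
    {"travel": [0, 0, -0.025], "turn": [0, 0, 0]},
    {"travel": [0, 0, -0.05], "turn": [0, 0, 0]},
    {"travel": [0, 0, -0.08], "turn": [0, 0, 0]}
  ]
}}

```text
time: 18.0
position: [0.5151, -0.1486, 0.2774]
tool_rot: [-2.143, -2.296, 0.0]
ft_force: [0.1, 0.3, -0.0]
grip_width: 0.298
grip_force: 0.0
```

Emit:
{"fn": "step_arm", "kwargs": {
  "commands": [
    {"travel": [0, -0.02, -0.02], "turn": [0, 0, 0]},
    {"travel": [0, -0.04, -0.02], "turn": [0, 0, 0]},
    {"travel": [0, -0.04, -0.02], "turn": [0, 0, 0]},
    {"travel": [0, -0.04, -0.02], "turn": [0, 0, 0]},
    {"travel": [0, -0.04, -0.02], "turn": [0, 0, 0]}
  ]
}}

```text
time: 18.5
position: [0.4761, -0.1512, 0.2961]
tool_rot: [2.143, 2.297, 0.001]
ft_force: [-0.8, -0.0, -0.8]
grip_width: 0.303
grip_force: 0.0
```

```bash
python3 - <<'E'
from h import *
import time
st,im=snap("w7");m=cam("wrist",st)
a=ctrl.get_image("side");t=ctrl.get_image("top")
cv2.imwrite("pics/side7.png",a[:,:,::-1]);cv2.imwrite("pics/top7.png",t[:,:,::-1])
g=cv2.cvtColor(im,cv2.COLOR_BGR2GRAY)
# expected: hole -20 on pin at stand x=-38, hanging 2 mm low
a_=np.radians(3.9);ex=np.array([np.cos(a_),np.sin(a_),0]);ey=np.array([-ex[1],ex[0],0])
N=np.array([.484,-.1677,.168]);H=N+ex*.032
for n,y,z in(("band+ top",.08,.011),("tab+ top",.035,.047),("tab- top",.005,.047),("band- top",-.04,.011)):
    P=H+ey*y+[0,0,z];print(n,*[proj(c,P).round(1) for c in(m,cam("side"),cam("top"))])
# blobs of light grey in wrist view
h=cv2.cvtColor(im,cv2.COLOR_BGR2HSV);w=((g>150)&(h[:,:,1]<40)).astype(np.uint8)
n,l,s,c=cv2.connectedComponentsWithStats(w)
for i in range(1,n):
    if s[i,4]>200: print(s[i],c[i].round(1))
E
```

```text
[ 0.4761 -0.1512  0.2961] [2.1429e+00 2.2970e+00 6.0000e-04] [-0.76 -0.03 -0.75] 18.5
band+ top [337.  120.8] [292.6 266.6] [374.  220.1]
tab+ top [342.1 197.3] [300.2 267.6] [392.2 218.2]
tab- top [339.7 241.2] [305.3 277.7] [402.4 217.4]
band- top [329.9 277. ] [312.8 307.9] [413.7 217.3]
[   0    0   25  153 2560] [ 8.5 88. ]
[ 481    7   79   64 1315] [507.2  46.4]
[  290   115   129   159 10195] [357.  183.9]
[169 148  48  48 787] [192.2 171. ]
[  0 310  68  19 898] [ 32.6 317.7]
[ 491  310   51   25 1115] [515.6 322.5]
[ 208  312  145   25 2526] [292.3 322.2]
```

```bash
python3 - <<'E'
from h import *
m,im,st=load("w7");g=cv2.cvtColor(im,cv2.COLOR_BGR2GRAY).astype(int)
s0=cv2.imread("pics/side7.png");s1=ctrl.get_image("side")[:,:,::-1];w1=ctrl.get_image("wrist")[:,:,::-1]
print("motion side",np.abs(s0[230:360,250:360].astype(int)-s1[230:360,250:360]).max(),"wrist",np.abs(im[100:280,280:420].astype(int)-w1[100:280,280:420]).max())
for v in range(112,250,9): print(v," ".join(f"{x:3d}" for x in g[v,286:420:4]))
print()
gs=cv2.cvtColor(s0,cv2.COLOR_BGR2GRAY)
for v in range(255,330,3): print(v," ".join(f"{x:3d}" for x in gs[v,278:345:2]))
E
```

```text
motion side 153 wrist 167
112  61  90  71  61  71  60  60  60  72  67  75  80  72  80  77  66  65  82  79  83 102 111 107  77  84  76  78  77  74  84  83  98 105  86
121  39  44  68  78  82  61  63  61  90 169 183 255 255 255 255  79  93  72  70  83  90  91 105 106 101 101  94  92  99  84  71 106  63  69
130  49  43  67  62  84  64  58  66  68 173 180 255 255 255 255  75  81  84  66  59  62  69  96  85  71  86  83  88 118  92 100  87  82  78
139  61  55  70  57  52  75  57  82 100 175 191 255 255 255 255 254 254 254 254 254 254 254 254 253 253 254 254 254 254 253 255 254 253 216
148  44  43  59  53  43  54  80  67  71 182 216 255 255 255 255 254 254 254 254 254 254 254 254 253 254 254 254 254 253 244 180 175 250 158
157  39  47  52  84  58  52  50 100  71 185 176 255 255 255 255 254 254 254 254 254 254 254 254 254 253 253 254 253 253 253 253 253 253  87
166  41  42  61  32  32  36  52 255 255 183 180 255 255 255 255 254 254 254 254 254 254 254 254 254 253 253 253 253 253 253 252 252 253  58
175  39  44  63  36  37  37  57 255 255 178 226 255 255 255 234 189 137 156 253 253 252 193 20
[... 3966 characters left out ...]

315  67  94  72  61  64  71  78  95  81  75  81 156 179 167 164 163 178 182 192  71  77  78  80  81  84  83 166 156 174 170 180  60  82  73
318  60  83  56  55  68  64  66  66  83  86  89 142 173 172 162 160 176 177 190  83  98  91  76  75  89 145 167 153 173 172 179 118 239 112
321  60  81  59  55  59  56  62  59  83  68 207 185 162 172 171 163 176 177 236 245  82  83 101  81  54 164 165 161 172 173 182 146 140 227
324  57  83  68  57  57  60  61  59  81  62 245 197 116 170 170 164 180 177 254 255 110 235 240 249 246 168 164 170 171 173 201  63 191 245
327  60  76  79  63  64  65  61  62  62  67 156 132  68 163 180 181 177 173 176 169 241 239 239 240 246 164 166 175 171 174 234 239 240 239
```

Emit:
{"fn": "step_arm", "kwargs": {
  "commands": [
    {"travel": [0, -0.01, -0.02], "turn": [0, 0, 0]},
    {"travel": [0, -0.02, -0.04], "turn": [0, 0, 0]},
    {"travel": [0, -0.02, -0.04], "turn": [0, 0, 0]},
    {"travel": [0, -0.02, -0.04], "turn": [0, 0, 0]},
    {"travel": [0, -0.02, -0.04], "turn": [0, 0, 0]}
  ]
}}

```text
time: 19.25
position: [0.4555, -0.1526, 0.3348]
tool_rot: [-2.142, -2.296, 0.001]
ft_force: [0.3, 1.1, 0.1]
grip_width: 0.298
grip_force: 0.0
```

Emit:
{"fn": "step_arm", "kwargs": {
  "commands": [
    {"travel": [0, 0, 0], "turn": [0, 0, 0]},
    {"travel": [0, 0, 0], "turn": [0, 0, 0]},
    {"travel": [0, 0, 0], "turn": [0, 0, 0]},
    {"travel": [0, 0, 0], "turn": [0, 0, 0]},
    {"travel": [0, 0, 0], "turn": [0, 0, 0]}
  ]
}}

```text
time: 19.75
position: [0.4556, -0.1528, 0.3359]
tool_rot: [-2.144, -2.297, 0.0]
ft_force: [0.2, 0.1, 0.3]
grip_width: 0.3
grip_force: 0.0
```

```bash
python3 - <<'E'
from h import *
L=[];W=[]
for i in range(6):
    L.append(cv2.cvtColor(ctrl.get_image("side"),cv2.COLOR_RGB2GRAY)[262:330,286:318].astype(int))
    st=ctrl.get_state();W.append(cv2.cvtColor(ctrl.get_image("wrist"),cv2.COLOR_RGB2GRAY))
print([(abs(a-L[0]).max(),abs(a-L[0]).mean().round(2)) for a in L[1:]])
s0=cv2.cvtColor(cv2.imread("pics/side7.png"),cv2.COLOR_BGR2GRAY)[262:330,286:318].astype(int);print(abs(s0-L[0]).mean())
print(np.round(st["position"],3),st["time"])
# sub-pixel shift of the band+ end in side and of wrist views over time
for a in L[1:]: print(cv2.phaseCorrelate(L[0].astype(np.float32),a.astype(np.float32))[0],end=" ")
c=cam("side");a_=np.radians(3.9);ex=np.array([np.cos(a_),np.sin(a_),0]);ey=np.array([-ex[1],ex[0],0]);H=np.array([.484,-.1677,.166])+ex*.032
# foot/leg lowest corner, level vs tilted
for tilt in(-4,0,4):
    t=np.radians(tilt)
    f=lambda x,y,z:H+ex*x+ey*(y*np.cos(t)-z*np.sin(t))+np.array([0,0,y*np.sin(t)+z*np.cos(t)])
    print("\n",tilt,[proj(c,f(*p)).round(1).tolist() for p in((-.005,.08,.013),(-.005,-.04,.013),(-.013,-.04,-.038),(-.013,-.04,-.101))],end="")
print()
g=ctrl.get_image("side")
cc=cv2.cvtColor(g,cv2.COLOR_RGB2GRAY)
for v in list(range(264,272))+list(range(294,306,1))+list(range(312,366,3)): print(v," ".join(f"{x:3d}" for x in cc[v,286:326:2]))
E
```

```text
[(np.int64(3), np.float64(0.61)), (np.int64(6), np.float64(0.61)), (np.int64(6), np.float64(0.61)), (np.int64(5), np.float64(0.64)), (np.int64(5), np.float64(0.64))]
8.932444852941176
[ 0.456 -0.153  0.336] 20.3
(-0.001967410315323548, 0.00766059672844932) (0.011043172168196946, 0.012384345176577938) (0.00719283072380783, 0.022587254373327426) (0.0018551588435737898, -0.005946255926353672) (0.0037206126090421066, 0.007515930554710337) 
 -4 [[290.3, 268.8], [310.2, 307.1], [305.8, 327.6], [305.4, 349.7]]
 0 [[290.4, 267.1], [310.3, 308.5], [305.3, 327.5], [304.1, 347.9]]
 4 [[290.6, 265.4], [310.4, 309.9], [304.8, 327.4], [302.9, 345.9]]
264  70  57  66  56  46  58  68  77  87  92  90  85  80  84  83  81  86  99  88  77
265  38  57  51  37  89  45  65  68  79  97  92  89  84  85  84  80  85  91  85  74
266  52  65 123 254 255 166  61  65  68  86  93  98  84  85  80  86  85  85  80  73
267  75  66 195 255 255 160  41  42  70  73  81  82  81  88  83  84  89  82  79  69
268  64  57 110 255 255 255 211 255 255  54  76  76  79  83  88  92  87  82  81  75
269  63  61  95 255 255 255 234 255
[... 2036 characters left out ...]
 174 174 232 254 130 120 123
342  42  71  66  56  59  57  59  88 106 168 172 174 175 174 175 150 152 160 115 128
345  41  39  53  57  44  40  63  62  57 174 178 184 182 131 111 107 157 156 139 123
348  46  42  57  61  36  41  40  70  61  63  97 187 185 127 118 118 153 154 157 157
351  43  43  47  63  43  36  40  59  63  74  46  15 102 121 120 118 121 119 119 116
354  35  45  39  72  80  38  40  40  42  39  31  31  21 122 120 119 111  88 108 112
357  44  43  38  44  38  42  38  37  38  37  30  29  41  51 122 111 109 130  54 114
360  49  55  37  31  32  37  42  43  38  29  42  55  50  29  88 219 200  95 110 116
363  31  29  44  35  33  31  30  35  36  31  27  50  72  58  39 126 228 171 128 130
```

```bash
python3 -c "
from bench import ctrl
print(ctrl.close_job())"
```

```text
the job is handed in; nothing more can be done
None
```

I hung the front-slot plate (plate_b) on the pin by its −20 mm hole, about mid-pin with the nose sticking out in front. It hangs level and still, and I handed the job in at about 20 s with no more than about 9 N read against the pin.

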